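Draw a link plate from under a stack, gauge its bore and sort it

ROBOT

A 7-joint arm with a two-finger parallel gripper is mounted at the origin on a cart in front of the work surface, level with it; the furniture and walls round the work are solid. World frame = base frame: x ahead of the robot, y to its left, z up, the work surface at z = 0. Lengths are in mm, angles in rad, forces in N, time in s.
With the tool pointing down it reaches from about 425 to 875 mm from the base axis. Payload 8.4 kg.
Tool frame: the origin (TCP) lies between the finger pads; the fingertips stand 8 mm ahead of it and the grasp point (between the pads) lies 11 mm behind it; z points along the fingers, y is the line along which they close (so a half turn about z gives the same grasp; the last joint's range is limited). The gripper opens to 87 mm and grips with 3 to 60 N. Pads are 19 mm wide; open, the fingers measure 117 mm over their backs; the gripper's body (75 mm by 190 mm) begins 51 mm behind the grasp point.
Start: joints at [-1.223, 0.333, 0.04, 1.465, -0.013, 1.343, -0.059], TCP at [280.85, 586.163, 230.546] pointing down, gripper open.
Joint ranges: [-2.58, 2.58], [-0.38, 2.09], [-1.3, 1.39], [0.25, 2.4], [-1.5, 4.64], [0.08, 2.09], [-2.65, 2.65]. Speed limits (rad/s): [2.22, 2.22, 2.79, 2.79, 3.14, 3.14, 3.14].

INTERFACE

Orientations are given as a rotation vector (axis times angle).
In Python, from bench import r gives the robot as it stands. Calls block until the motion is done:
- r.move_ptp(position, orientation): joint-space move of the TCP to a pose.
- r.move_l(position, v=150, ori=None): straight line of the TCP; ori=None keeps the orientation; v is the mean speed in mm/s.
- r.movej(angles): joint-space move.
- r.release() and r.close(): open the fingers fully, or close them until they stop; the grip force is fixed at half the most.
- r.hold(seconds).
- r.ik(position, orientation): joint angles nearest the present ones, or None.
- r.get_image(name): name is "scene" or "top"; returns a dict with "frame" (420x560x3 uint8, red, green, blue), "camera_matrix" (3x3 intrinsics, pixels), "R" (3x3) and "t" (3): a world point X has camera coordinates R X + t. Camera axes: x right, y down, z forward; pixel columns grow to the right and rows downward; lengths in mm; the calibration is good to about 2 mm. A picture is of the moment at which its call begins. There is no depth.
A pose or a line that the arm cannot do raises r.Unreachable and nothing moves.
- r.hand_in(): hands the job in; it is judged then, once.
Trained networks look in a picture, given as the dict that the camera call returned (one of the last four; its "shot" number tells which), for a name from the list of things; names that differ only in an ending like _2 or _b are one class to them, and where a whole thing is asked for, a point or a joint stands for the part that bears it (a point fixed in the world has none). Each returns a list of dicts, best first, with "score" (0 to 1); they miss things now and then, are a little off and sometimes report something else, mostly with a low value. They report only what shows in the picture. A call takes as long as a camera call. They do not tell look-alikes from the thing itself.
- r.recognise(picture, thing): "rect" ([centre column, centre row, width, height] in pixels, round what is visible of it).
Readings, each from a call of its own:
- r.read_time(): time.
- r.read_q(): joint angles.
- r.read_qvel(): joint speeds.
- r.read_joint_efforts(): joint torques, N m.
- r.read_position(): TCP position.
- r.read_ee_rot(): TCP orientation.
- r.read_force(): force on the tool from outside, world axes, zero at the start.
- r.read_ft_torque(): the same for the moment, N m.
- r.read_gripper_width(): finger opening in mm.
- r.read_grip_force(): force on a finger pad.
Only numpy, scipy, OpenCV 4.12 (cv2) and the standard library are available. Lean on these libraries where they do the work, as an engineer would, in place of code of your own. Each camera call takes 0.05 s, during which the arm holds its last target. There are 200 camera calls.

TASK

One of the two drilled link plates lies under the stack of wood block, case and carton at the bench stop. Draw that plate out from below through the stop's slot without touching the stack, so that the stack settles down on the worktop still upright and in order, then test the plate's big hole by trying the pin of the plug gauge in it (set upright into the hole, or lightly pressed on its mouth if it will not go in). Put the gauge back upright in its stand and lay the plate flat in the plain low tray if the pin passed, or in the tray with the tall end board if it did not; leave the other plate, the pliers, the glue tube and the circuit board alone.

Things in the scene. Friction and masses are not known exactly. Their poses are not given: they have to be found in the camera images.
- bench_stop: fixed dark steel bridge, 100 mm (x) x 10 mm (y) x 53 mm high, with a slot at its foot 56 mm wide and 16 mm high. Origin on the worktop under the slot's middle. The stack stands 2 to 5 mm off its -y face; the plate sticks out 86 to 90 mm through the slot on the +y side, the side to draw it to. Two flanges 6 mm high reach 22 mm out there, 30 to 52 mm either side of the slot's middle
- plate_a_centre (a point): centre of one of two aluminium link plates, 40 (x) x 180 (y) x 12 mm thick, 0.22 kg, one with a 16 mm hole (pin passes), one 10 mm (it does not). Which lies under the stack varies; the other lies about 120 mm to its +x side. Pulled straight out by 105 mm it is clear of the stop and the stack (about 0.3 kg) drops 12 mm to the worktop
- plate_a_hole (a point): middle of the mouth of the big through hole of that plate, on its upper face, 65 mm from its centre towards the plate's +y end (the end that sticks out)
- plate_b_centre (a point): centre of the other such plate, same size
- plate_b_hole (a point): middle of the mouth of that plate's big hole, likewise
- stack_block_centre (a point): centre of the pine block at the bottom of the stack, resting on the plate: 45 (x) x 90 (y) x 30 mm high; its middle lies 52 to 54 mm behind (-y of) the stop's origin
- stack_case_centre (a point): centre of the pale plastic case on the block, 50 (x) x 76 (y) x 30 mm high
- stack_carton_centre (a point): centre of the small white carton on top of the stack, 34 (x) x 66 (y) x 20 mm high
- gauge_handle (a point): middle of the plug gauge's round handle, 22 mm in diameter and 56 mm long, upright; the gauge has below it a flange 34 mm in diameter and 6 mm thick, and below that the pin, 12.5 mm in diameter and 30 mm long with a 2 mm bevel at its nose. 92 mm long in all, 0.09 kg
- gauge_tip (a point): middle of the pin's lower end, 64 mm below the middle of the handle; z points up the gauge
- stand_mouth (a point): middle of the mouth of the gauge stand: a wooden block 50 x 50 x 36 mm high, fixed, with a 20 mm hole through it; the gauge hangs in it with its flange on the block's top, the tip 30 mm below the mouth
- good_tray_floor (a point): middle of the inner floor (4 mm above the worktop) of the plain low grey tray for plates that the pin passes: fixed, inside 125 (x) x 210 mm (y), rim 14 mm above the worktop
- reject_tray_floor (a point): the same for the reject tray, of the same size but with a 56 mm tall board across its +y end
- pliers_centre (a point): combination pliers, 52 x 169 x 16 mm, a bystander
- glue_tube_centre (a point): lying glue tube, 26 x 96 x 26 mm, a bystander
- board_centre (a point): blue circuit board, 53 x 75 x 15 mm, a bystander
Mind the look-alikes: they are no part of the job. Leave any yellow look-alike of the part that bears gauge_handle alone.

How it is judged:
By the outcome, as a careful person would: the job done as asked, in the order asked, and still so for the second after the job is handed in, with the robot touching nothing.
It also fails if it takes over 64 s, if anything falls off the work surface, if the arm or the gripper's body presses on something with over 40 N, if the wrist force passes 120 N, or if a joint passes its speed limit or range.

## Working session

There is one attempt and no reset: what is moved stays moved. The work goes in short steps, each a Python script; the robot and the scene stay as the last script left them, time stands still between calls to the robot, and variables do not carry over. Pictures are saved under pics/ and viewed, at most 10 in all, crops included, and the job is handed in when it is done.

```bash
ls; mkdir -p pics; cat > h.py <<'E'
import numpy as np, cv2
from bench import r
def save(p,n,crop=None,s=1):
    f=p["frame"][:,:,::-1]
    if crop: a,b,c,d=crop; f=f[b:d,a:c]
    cv2.imwrite("pics/"+n,cv2.resize(np.ascontiguousarray(f),None,fx=s,fy=s,interpolation=cv2.INTER_CUBIC))
def w(p,u,v,z):
    K,R,t=p["camera_matrix"],np.array(p["R"]),np.array(p["t"])
    d=R.T@np.linalg.solve(K,[u,v,1]); c=-R.T@t
    return c+d*(z-c[2])/d[2]
def px(p,X):
    c=np.array(p["camera_matrix"])@(np.array(p["R"])@np.array(X,float)+p["t"]); return c[:2]/c[2]
E
python3 - <<'E'
from h import *
s=r.get_image("scene");t=r.get_image("top")
save(s,"s0.png",s=1.4);save(t,"t0.png",s=1.4)
for n,p in (("s",s),("t",t)):
    print(n,"cam",-np.array(p["R"]).T@p["t"])
    for k in "bench_stop plate_a_centre stack_block_centre stack_case_centre stack_carton_centre gauge_handle stand_mouth good_tray_floor reject_tray_floor".split():
        print(k,[(np.round(d["rect"]).astype(int).tolist(),round(d["score"],2)) for d in r.recognise(p,k)[:4]])
print(r.read_time(),r.read_ee_rot(),r.read_gripper_width())
E
```

```text
pics
s cam [-203.40960395 -638.13043771  660.38272026]
bench_stop [([230, 175, 82, 49], 0.65), ([309, 257, 19, 36], 0.64)]
plate_a_centre [([316, 262, 62, 41], 0.9), ([351, 239, 69, 35], 0.73), ([332, 317, 75, 41], 0.36), ([338, 242, 33, 26], 0.19)]
stack_block_centre [([335, 265, 44, 26], 0.84), ([332, 318, 77, 44], 0.48)]
stack_case_centre [([339, 254, 43, 23], 0.81)]
stack_carton_centre [([339, 241, 34, 23], 0.88)]
gauge_handle [([304, 182, 14, 22], 0.75), ([339, 254, 36, 22], 0.63), ([330, 197, 12, 29], 0.52), ([317, 258, 66, 38], 0.41)]
stand_mouth [([303, 197, 28, 19], 0.57)]
good_tray_floor [([195, 204, 80, 50], 0.86)]
reject_tray_floor [([231, 174, 77, 51], 0.77)]
t cam [ 327.08803116  -65.69588564 1425.78072229]
bench_stop [([337, 230, 17, 42], 0.73)]
plate_a_centre [([323, 232, 31, 18], 0.82)]
stack_block_centre [([361, 226, 38, 21], 0.52)]
stack_case_centre [([360, 223, 28, 20], 0.61)]
stack_carton_centre [([363, 223, 31, 12], 0.86), ([262, 153, 20, 23], 0.39)]
gauge_handle [([259, 150, 8, 12], 0.46), ([298, 147, 14, 18], 0.42)]
stand_mouth [([260, 152, 20, 26], 0.78)]
good_tray_floor [([173, 234, 87, 55], 0.83)]
reject_tray_floor [([165, 168, 92, 58], 0.93)]
1.0 [-6.96052123e-01 -3.06351253e+00  1.10360085e-04] 87.22730954638813
```

View pics/s0.png

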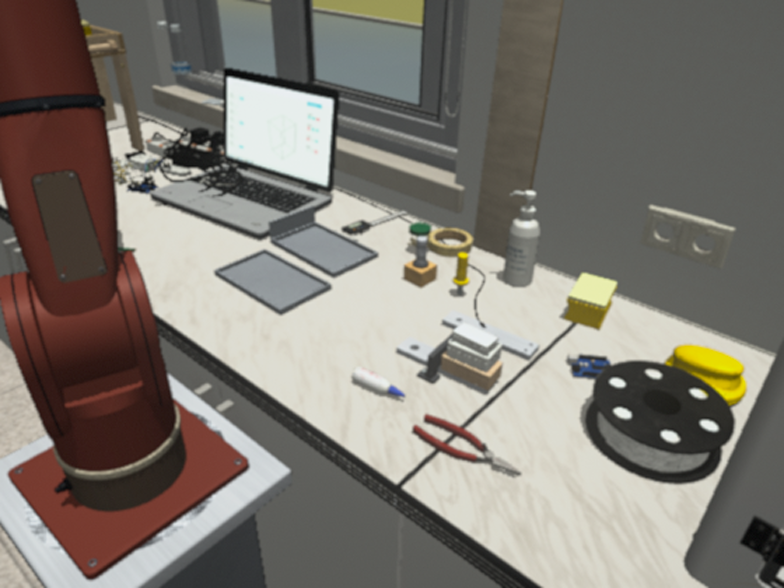

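View pics/t0.png

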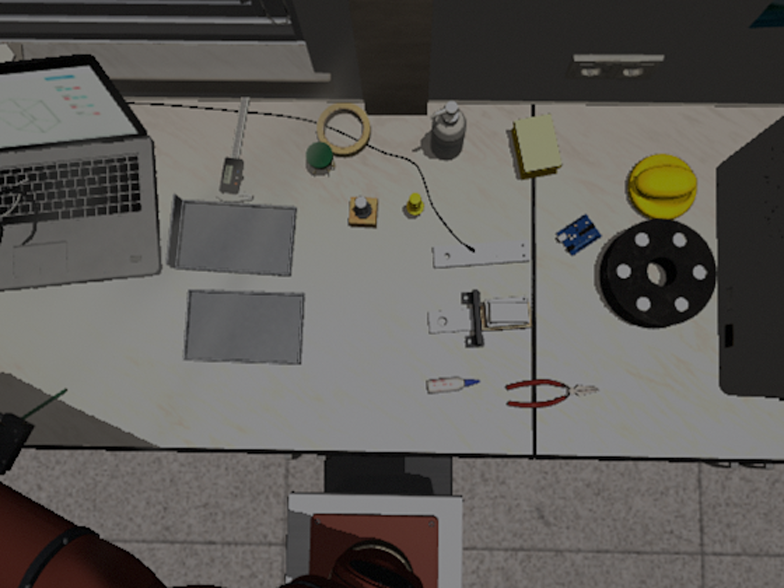

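The top view shows:
- **Plug gauge:** the grey gauge sits in its wooden stand at (258,148).
- **Look-alike:** a yellow gauge stands at (296,146).
- **Plates:** plate a's hole is at (316,229) beside the stop and stack at (338–380,225). Plate b is at (343,183).
- **Trays:** the tray with the tall board is at (168,170), and the plain tray is at (175,234).

Candidates for the gauge are the grey one at (258,148) and the yellow one at (296,146). I choose the grey one in the stand and will check it in a crop.

```bash
python3 - <<'E'
from h import *
t=r.get_image("top");s=r.get_image("scene")
save(t,"t1.png",(250,135,385,255),5)
save(s,"s1.png",(270,150,400,285),4.4)
for n,(u,v,z) in dict(hole_a=(316,229,12),hole_b=(319,183,12),stand=(259,151.5,36),gtop=(257.5,146,98),stopL=(337,210,53)).items(): print(n,w(t,u,v,z).round(1))
E
```

```text
hole_a [ 468.7 -118.8   12. ]
hole_b [ 590.2 -125.4   12. ]
stand [666.9  32.8  36. ]
gtop [665.7  32.5  98. ]
stopL [ 513.8 -169.9   53. ]
```

View pics/t1.png

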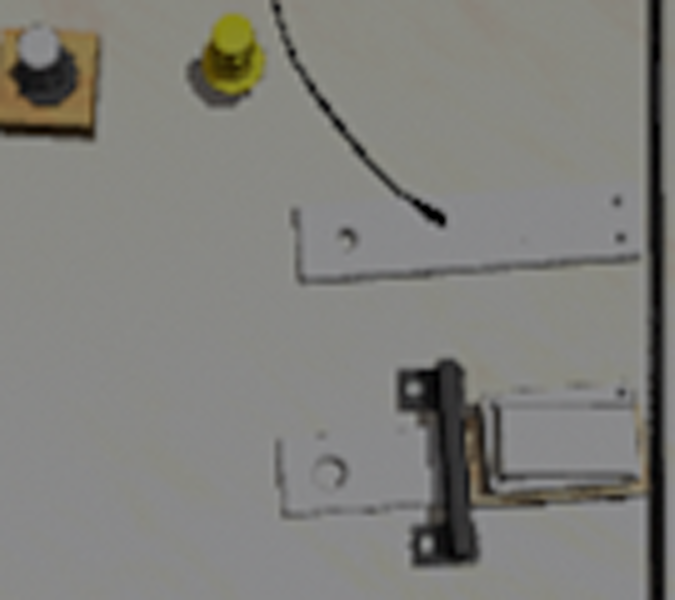

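View pics/s1.png

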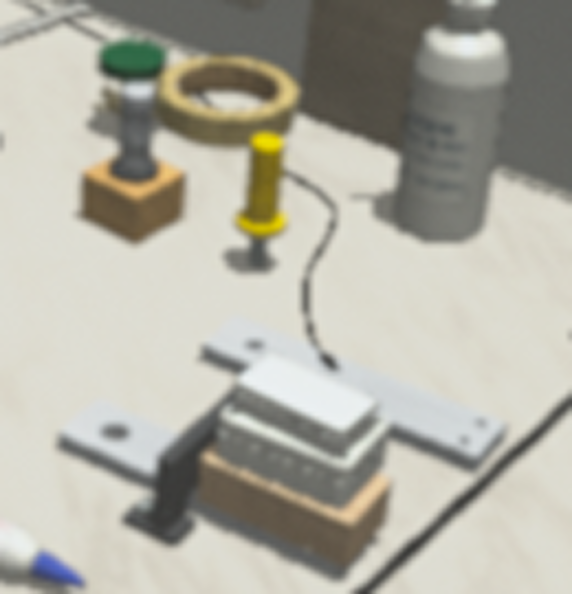

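The gauge in the stand is the grey steel one, with its handle top at crop (40,45). The yellow one at (235,40) is the look-alike. Plate a's hole at (330,472) looks larger than plate b's at (347,238). Next I need yaws and positions.

```bash
python3 - <<'E'
from h import *
t=r.get_image("top");s=r.get_image("scene")
print(np.round(t["R"],3).tolist())
f=lambda c,z:w(t,(c[0]+.5)/5-.5+250,(c[1]+.5)/5-.5+135,z).round(1)
g=lambda c,z:w(s,(c[0]+.5)/4.4-.5+270,(c[1]+.5)/4.4-.5+150,z).round(1)
for n,c,z in [("a hole",(330,472),10),("a end-x",(285,516),6),("a end+x",(280,440),6),("a -x edge at stop",(430,505),6),("b -x end",(300,282),6),("b far",(638,257),6),("b+x end",(295,207),6),("stop +x",(449,360),53),("stop -x",(466,563),53),("flange+",(413,388),6),("flange-",(427,545),6),("stand c1",(95,135),0),("stand top corner +x-y",(97,30),36),("stand top -x-y",(95,127),36),("gtop",(39,45),98),("carton+x+y",(500,402),92),("carton-x+y",(500,478),92),("carton-x-y",(637,475),92),("carton+x-y",(632,402),92),("flangegauge",(45,77),40)]: print(n,f(c,z))
for n,c,z in [("a hole",(116,432),10),("a near-x end top",(62,436),12),("a end+x",(105,402),12),("stand near corner",(135,210),36),("stand l",(85,180),36),("stand r",(185,178),36),("gtop",(137,88),98),("gflange bot",(135,172),36)]: print("S",n,g(c,z))
# trays
f8=lambda u,v,z:w(t,u/1.4,v/1.4,z).round(1)
print("good",[f8(*c,14).tolist() for c in[(189,291),(304,291),(302,363),(185,361)]])
print("rej",[f8(*c,14).tolist() for c in[(297,206),(293,274)]], [f8(*c,56).tolist() for c in[(181,197),(174,270)]])
E
```

```text
[[0.018, -1.0, -0.018], [-0.991, -0.015, -0.13], [0.13, 0.02, -0.991]]
a hole [ 468.9 -117.8   10. ]
a end-x [445.9 -94.8   6. ]
a end+x [485.7 -91.7   6. ]
a -x edge at stop [ 452.9 -170.2    6. ]
b -x end [ 569.6 -101.1    6. ]
b far [ 585.6 -278.7    6. ]
b+x end [609.7 -98.    6. ]
stop +x [ 522.6 -175.9   53. ]
stop -x [ 419.8 -184.9   53. ]
flange+ [ 514.2 -160.9    6. ]
flange- [ 432.  -168.7    6. ]
stand c1 [648.5   9.    0. ]
stand top corner +x-y [696.4   7.3  36. ]
stand top -x-y [644.6   7.2  36. ]
gtop [671.9  32.9  98. ]
carton+x+y [ 496.6 -197.9   92. ]
carton-x+y [ 459.1 -198.    92. ]
carton-x-y [ 461.6 -264.9   92. ]
carton+x-y [ 497.6 -262.6   92. ]
flangegauge [669.9  33.6  40. ]
S a hole [ 470.8 -118.1   10. ]
S a near-x end top [445.6 -99.7  12. ]
S a end+x [486.3 -97.2  12. ]
S stand near corner [6.333e+02 6.000e-01 3.600e+01]
S stand l [640.9  49.2  36. ]
S stand r [688.3   2.4  36. ]
S gtop [671.7  33.5  98. ]
S gflange bot [671.8  31.7  36. ]
good [[516.6, 356.3, 14.0], [519.9, 140.3, 14.0], [385.7, 139.4, 14.0], [385.7, 356.7, 14.0]]
rej [[682.4, 159.2, 14.0], [551.8, 162.1, 14.0]] [[686.0, 368.1, 56.0], [549.2, 373.4, 56.0]]
```

```bash
cat >> h.py <<'E'
Y=np.deg2rad(5.0); U=np.array([-np.sin(Y),np.cos(Y),0])
def down(deg):  # tool y (closing line) at yaw deg, tool pointing down
    f=np.deg2rad((deg+90)/2); return np.pi*np.array([np.cos(f),np.sin(f),0])
E
python3 - <<'E'
from h import *
t=r.get_image("top")
print("green",w(t,320/1.4,155/1.4,60).round(),"yellow base",w(t,250+232/5-.5,135+62/5-.5,30).round(), "bottle",w(t,448/1.4,145/1.4,50).round())
for a in (5,185,-45,45,135,-135,-5):
  for P in ([469,-119,150],[469,-119,10],[671,33,60],[671,33,160],[459,0,140],[452,248,100]):
    q=r.ik(P,down(a)); print(a,P,None if q is None else np.round(q,2).tolist())
E
```

```text
green [768. 113.  60.] yellow base [682. -63.  30.] bottle [ 793. -124.   50.]
5 [469, -119, 150] [-0.75, 0.05, 0.95, 2.0, -0.04, 1.12, 0.3]
5 [469, -119, 10] [-0.62, 0.34, 0.89, 2.12, -0.36, 0.83, 0.58]
5 [671, 33, 60] [-0.56, 0.57, 0.61, 1.61, -0.36, 1.07, 0.24]
5 [671, 33, 160] [-0.59, 0.48, 0.65, 1.52, -0.3, 1.24, 0.19]
5 [459, 0, 140] [-0.74, -0.01, 0.65, 2.05, 0.01, 1.1, -0.01]
5 [452, 248, 100] [-0.93, 0.18, 0.38, 1.96, -0.08, 1.02, -0.43]
185 [469, -119, 150] None
185 [469, -119, 10] [-0.85, 0.54, 1.23, 2.13, -0.65, 0.93, -2.3]
185 [671, 33, 60] [-0.89, 0.87, 1.21, 1.63, -0.85, 1.26, -2.57]
185 [671, 33, 160] [-0.93, 0.84, 1.36, 1.54, -0.82, 1.44, -2.58]
185 [459, 0, 140] None
185 [452, 248, 100] [-0.63, 0.18, 0.04, 1.95, -0.01, 1.02, 2.65]
-45 [469, -119, 150] [-0.75, 0.05, 0.94, 2.0, -0.04, 1.12, -0.57]
-45 [469, -119, 10] [-0.63, 0.35, 0.9, 2.12, -0.37, 0.84, -0.29]
-45 [671, 33, 60] [-0.61, 0.59, 0.69, 1.61, -0.41, 1.08, -0.6]
-45 [671, 33, 160] [-0.64, 0.5, 0.73, 1.52, -0.34, 1.25, -0.65]
-45 [459, 0, 140] [-0.77, -0.01, 0.68, 2.05, 0.01, 1.1, -0.88]
-45 [452, 248, 100] 
[... 871 characters left out ...]
35 [469, -119, 10] [-0.85, 0.54, 1.23, 2.13, -0.65, 0.93, -1.61]
-135 [671, 33, 60] [-0.89, 0.87, 1.21, 1.63, -0.85, 1.26, -1.87]
-135 [671, 33, 160] [-0.89, 0.72, 1.21, 1.53, -0.68, 1.36, -1.97]
-135 [459, 0, 140] [-0.51, 0.0, 0.42, 2.04, -0.0, 1.1, -2.45]
-135 [452, 248, 100] [-1.62, 0.38, 1.24, 1.99, -0.41, 1.06, -2.56]
-5 [469, -119, 150] [-0.75, 0.05, 0.94, 2.0, -0.04, 1.12, 0.13]
-5 [469, -119, 10] [-0.62, 0.34, 0.89, 2.12, -0.36, 0.83, 0.4]
-5 [671, 33, 60] [-0.57, 0.58, 0.63, 1.61, -0.37, 1.08, 0.07]
-5 [671, 33, 160] [-0.6, 0.48, 0.67, 1.52, -0.31, 1.24, 0.03]
-5 [459, 0, 140] [-0.75, -0.01, 0.66, 2.05, 0.01, 1.1, -0.18]
-5 [452, 248, 100] [-0.95, 0.18, 0.4, 1.96, -0.08, 1.02, -0.6]
```

```bash
python3 - <<'E'
from h import *
o=down(5)
r.move_ptp([469,-119,130],o)
r.move_l([469,-119,9.5],v=130)
print(r.read_time(),r.read_force())
r.close(); w0=r.read_gripper_width(); print(w0,r.read_grip_force(),r.read_position(),r.read_force())
if 36<w0<43:
    p=r.read_position()
    r.move_l(p+U*60,v=40); print(r.read_position(),r.read_force(),r.read_gripper_width())
s=r.get_image("scene"); save(s,"s2.png",(250,150,450,300),4)
print(r.read_time())
E
```

```text
4.9333 [-0.16901909 -0.18849465 -0.26089715]
39.81172527520212 29.999842643737793 [ 468.99299582 -118.96561019    9.49432067] [ 0.62806239  0.26405862 -0.73937543]
[463.69537523 -58.31297506   9.49396086] [0.02089258 2.02866765 1.87446419] 39.68608288231419
7.4833
```

View pics/s2.png

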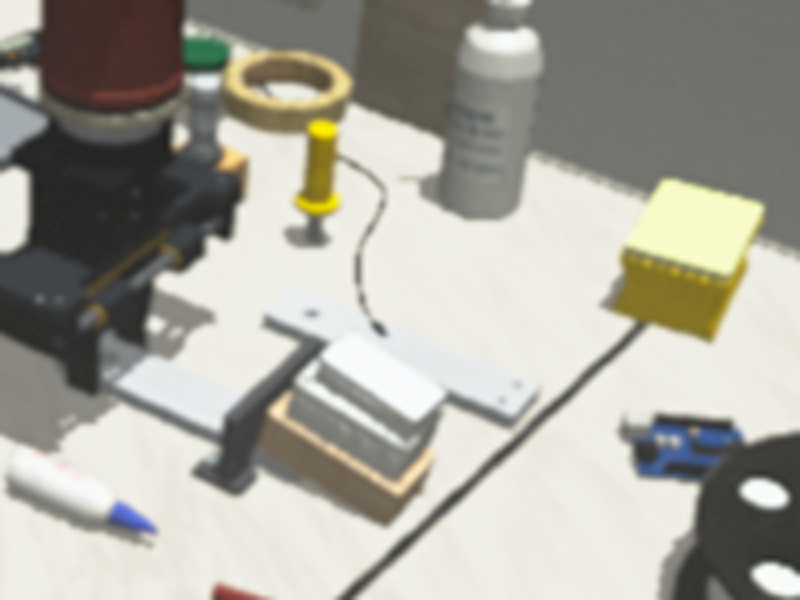

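The plate is half drawn at about (170,385). The stack stands against the stop, tilted slightly back and still in order, so I carry on pulling.

```bash
python3 - <<'E'
from h import *
p=r.read_position()
r.move_l(p+U*60,v=35); print(r.read_position(),r.read_force())
r.release(); p=r.read_position(); r.move_l([p[0],p[1],110],v=200)
r.move_ptp([671.5,33,150],down(5))
t=r.get_image("top"); s=r.get_image("scene")
save(s,"s3.png",(250,150,450,300),4); save(t,"t3.png",(230,150,390,270),5)
print(r.read_time())
for k in("plate_a_hole","plate_a_centre"):print([(np.round(d["rect"],1).tolist(),round(d["score"],2)) for d in r.recognise(t,k)[:3]])
E
```

```text
[458.48422144   1.46940872   9.49585002] [ 0.94700436 -0.48260464 -0.65086332]
12.0417
[([294.2, 231.9, 70.4, 21.9], 0.86)]
[([296.1, 234.9, 70.9, 20.1], 0.66)]
```

View pics/s3.png

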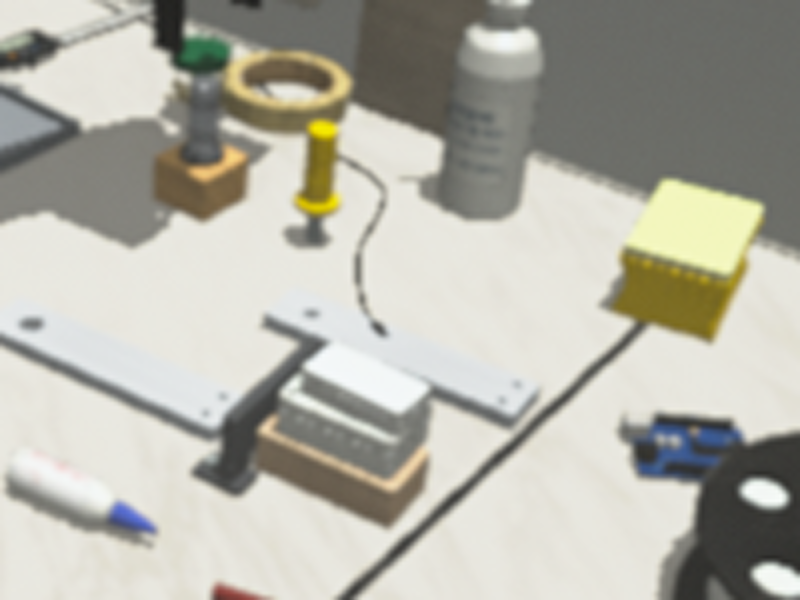

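View pics/t3.png

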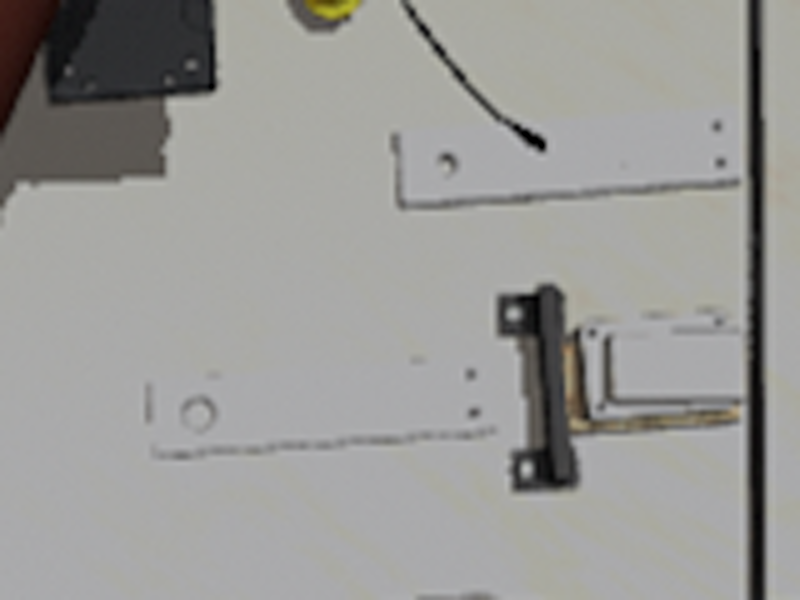

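The stack now sits flat on the worktop, upright and in order. The plate is clear of the stop, with its hole at crop (198,413) in the top view and (31,323) in the scene view. I'll centre on the gauge with two perpendicular closings, then lift it.

```bash
python3 - <<'E'
from h import *
t=r.get_image("top"); s=r.get_image("scene")
ht=w(t,(198+.5)/5-.5+230,(413+.5)/5-.5+150,11); hs=w(s,(31+.5)/4-.5+250,(323+.5)/4-.5+150,11)
print("hole",ht,hs)
r.move_l([671.5,33,59],v=150); print(r.read_force())
r.close(); print(r.read_gripper_width(),r.read_force()); r.release()
r.move_ptp([671.5,33,59],down(-85)); r.close(); print(r.read_gripper_width(),r.read_force(),r.read_position())
r.move_l([671.5,33,135],v=120); print(r.read_gripper_width(),r.read_force(),r.read_time())
E
```

```text
hole [458.49431774   2.78419697  11.        ] [459.28073633   2.52138087  11.        ]
[ 0.75300904 -0.31607537  0.38819089]
21.759744445284507 [-0.81535237 -0.38055892 -0.67532743]
21.345882975037654 [-0.33778647  0.5619127   0.05680632] [671.48901194  32.9704173   59.01480331]
21.327416064196814 [ 0.67218944  0.43240456 -0.00072396] 18.45
```

```bash
python3 - <<'E'
from h import *
x,y=458.4,2.5
r.move_ptp([x,y,110],down(-85))
r.move_l([x,y,69],v=120)
print(r.read_time(),r.read_force())
for z in np.arange(66,54.9,-1.5):
    r.move_l([x,y,z],v=40); f=r.read_force(); print(z,f.round(1),r.read_ft_torque().round(2),r.read_time())
    if f[2]>5 or np.hypot(*f[:2])>6: break
s=r.get_image("scene"); save(s,"s4.png",(190,170,330,275),5.5)
print(r.read_position(),r.read_gripper_width())
E
```

```text
20.0083 [ 0.37369985 -0.5721094  -1.31780577]
66.0 [-0.3 -0.4 -1.2] [-0.03  0.15  0.03] 20.2583
64.5 [-0.   0.4 -2.2] [-0.11  0.15  0.04] 20.5083
63.0 [-0.  -0.3 -0.8] [-0.11  0.17  0.01] 20.7583
61.5 [ 0.2  0.6 -0.2] [-0.06  0.18 -0.03] 21.0083
60.0 [-1.3  0.9 -1. ] [-0.03  0.14 -0.01] 21.2583
58.5 [-1.4 -1.2 -0.8] [-0.04  0.18  0.04] 21.5083
57.0 [ 0.2 -0.2 -1.2] [-0.05  0.12 -0.04] 21.7583
55.5 [-0.5  0.4 -0.8] [-0.03  0.17 -0.  ] 22.0083
[458.36583441   2.45635146  55.46376474] 21.428138737600765
```

View pics/s4.png

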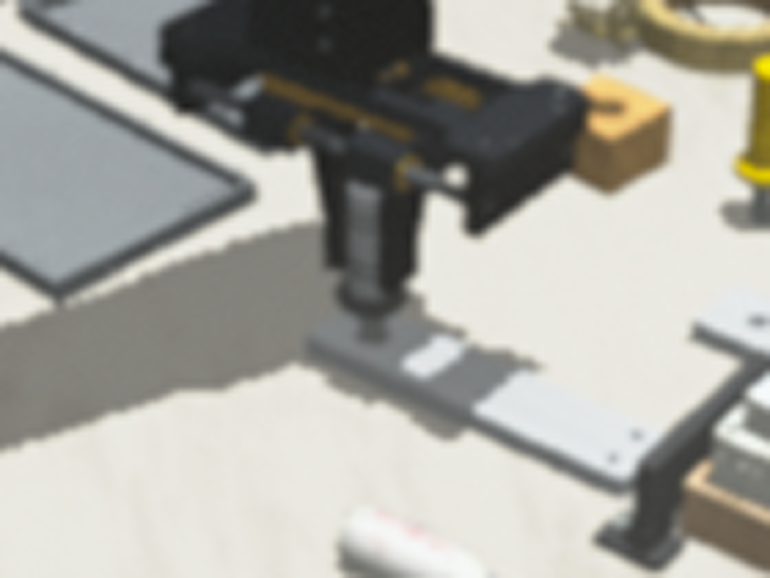

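The pin at (372,325) has gone into the plate's hole, the tip is about 2.5 mm above the worktop and there is no contact force. It passes, so the plate goes in the plain tray. The stand's mouth shows at (607,105), and the gauge goes back there first.

```bash
python3 - <<'E'
from h import *
s=r.get_image("scene")
print("mouth",w(s,(607+.5)/5.5-.5+190,(105+.5)/5.5-.5+170,36))
r.move_l([458.4,2.5,110],v=150)
x,y=671.2,32.7
r.move_ptp([x,y,130],down(-85))
r.move_l([x,y,92],v=120); print(r.read_force())
ok=True
for z in (85,78,70,64,60):
    r.move_l([x,y,z],v=60); f=r.read_force(); print(z,f.round(1))
    if f[2]>6 or np.hypot(*f[:2])>6: ok=False;break
print(ok,r.read_time())
if ok:
    r.release(); r.move_l([x,y,140],v=200)
    r.move_ptp([464,-62,110],down(5))
    t=r.get_image("top");s=r.get_image("scene"); save(s,"s5.png",(180,150,330,262),5); save(t,"t5.png",(105,100,275,265),3.6)
    print(r.read_time())
E
```

```text
mouth [671.26005408  32.52329189  36.        ]
[-0.19521156  0.32348137 -0.63480977]
85 [-0.1 -0.2 -1.8]
78 [-0.5 -0.1 -0. ]
70 [ 0.   0.4 -0.7]
64 [ 0.2  0.2 -1.6]
60 [-0.4 -0.2 -0.6]
True 25.4167
28.5583
```

View pics/t5.png

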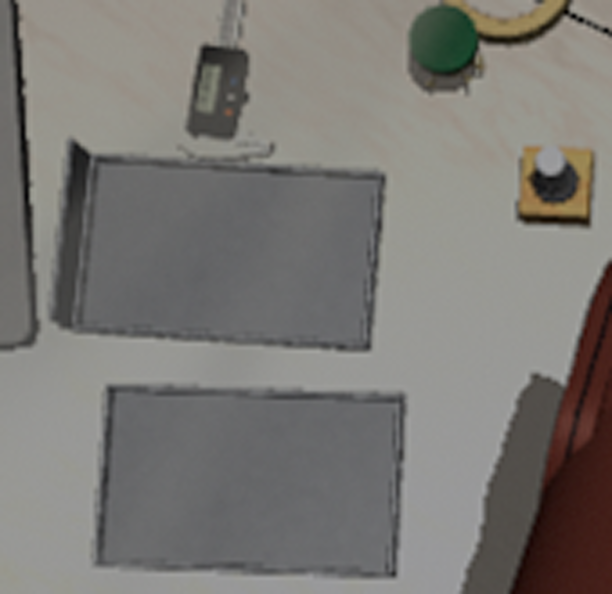

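The gauge is back in its stand at (553,165). The plain tray's rim corners are at (108,386), (405,394), (397,577) and (96,567).

```bash
python3 - <<'E'
from h import *
t=r.get_image("top"); s=r.get_image("scene")
C=np.array([w(t,(u+.5)/3.6-.5+105,(v+.5)/3.6-.5+100,z) for u,v,z in[(108,386,14),(405,394,14),(397,577,12),(96,567,12)]])
c=C.mean(0); e=(C[0]+C[3]-C[1]-C[2])/2; e2=(C[0]+C[1]-C[2]-C[3])/2
print(C.round(1),c.round(1),"yaw",np.degrees(np.arctan2(-e[0],e[1])),np.degrees(np.arctan2(e2[1],e2[0])),np.linalg.norm(e),np.linalg.norm(e2))
print("rect scene",[px(s,p).round().tolist() for p in C],[d["rect"] for d in r.recognise(s,"good_tray_floor")[:1]])
r.move_l([464.1,-62.2,12],v=150); r.close(); print(r.read_gripper_width(),r.read_position())
r.move_l([464.1,-62.2,70],v=120); print(r.read_gripper_width(),r.read_force(),r.read_ft_torque(),r.read_time())
save(s,"s5.png",(120,150,280,270),5)
E
```

```text
[[519.2 357.4  14. ]
 [516.7 140.2  14. ]
 [384.1 141.7  12. ]
 [387.6 359.6  12. ]] [451.9 249.8  13. ] yaw -0.7866615187706817 -0.8089257780291211 217.57303620244036 132.11262749098515
rect scene [[189.0, 177.0], [236.0, 202.0], [200.0, 222.0], [153.0, 193.0]] [[196.9, 202.8, 76.9, 48.4]]
39.7082410242019 [464.07085252 -62.19842389  11.99931097]
39.36134391363889 [-0.44759718  0.55985683 -2.50544548] [-0.09262617  0.07130003 -0.00830708] 30.9917
```

View pics/s5.png

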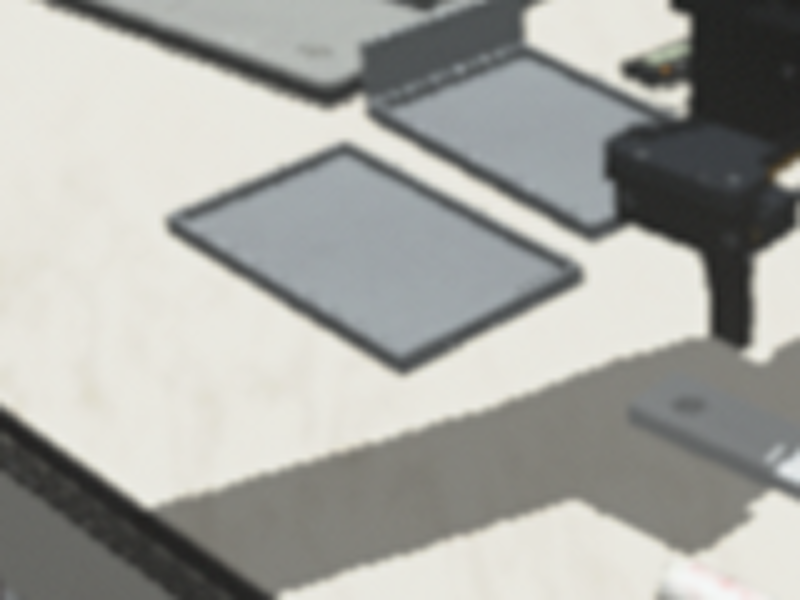

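The plain tray's rim corners show at (168,222), (346,145), (582,272) and (403,368). I'll average both views for its centre and lay the plate in.

```bash
python3 - <<'E'
from h import *
s=r.get_image("scene")
S=np.array([w(s,(u+.5)/5-.5+120,(v+.5)/5-.5+150,14) for u,v in[(168,222),(346,145),(582,272),(403,365)]])
cs=S.mean(0); print(S.round(1),cs)
c=(cs[:2]+[451.9,249.8])/2
if np.abs(cs[:2]-[451.9,249.8]).max()>5: raise SystemExit("disagree")
P=lambda z:[c[0],c[1],z]
r.move_ptp(P(75),down(-0.8)); print(r.read_gripper_width())
r.move_l(P(26),v=80); print(r.read_force())
for z in (21,18,16.7):
    r.move_l(P(z),v=30); f=r.read_force(); print(z,f.round(1))
    if f[2]>5 or np.hypot(*f[:2])>6: break
r.release(); print(r.read_force()); r.move_l(P(120),v=150)
r.move_ptp([300,480,230],down(30))
t=r.get_image("top");s=r.get_image("scene"); f=np.hstack([x["frame"][100:290,100:400] for x in (t,s)])[:,:,::-1]
cv2.imwrite("pics/end.png",cv2.resize(np.ascontiguousarray(np.vstack([f[:,:300],f[:,300:]])),None,fx=1.57,fy=1.57,interpolation=cv2.INTER_CUBIC)); print(r.read_time())
E
```

```text
[[383.6 350.3  14. ]
 [514.  349.8  14. ]
 [509.1 133.8  14. ]
 [379.7 135.3  14. ]] [446.60898803 242.28354985  14.        ]disagree
```

```bash
cat > fit.py <<'E'
from h import *
from scipy.optimize import minimize
def fit(p,K=8):
    g=cv2.cvtColor(p["frame"],cv2.COLOR_RGB2GRAY)
    u,v=px(p,[450,245,4]).astype(int); fl=int(np.median(g[v-4:v+5,u-4:u+5]))
    br=[g[tuple(px(p,q).astype(int)[::-1])] for q in([450,110,0],[350,245,0],[450,380,0],[534,320,0])]
    x0,y0=u-60,v-50; G=cv2.resize(g[y0:y0+100,x0:x0+120],None,fx=K,fy=K,interpolation=cv2.INTER_CUBIC)
    th=(fl+float(np.median(br)))/2
    n,L=cv2.connectedComponents((G<th).astype(np.uint8)); M=(L==L[50*K,60*K]).astype(np.uint8)
    M=cv2.morphologyEx(M,cv2.MORPH_OPEN,np.ones((31,31),np.uint8))
    def cost(a):
        x,y,yw,wl=a; c,s_=np.cos(yw/50),np.sin(yw/50); P=[]
        for sx in(-1,1):
            for sy in(-1,1):
                for z in(0,14):
                    X,Yy=sx*(62.5+wl),sy*(105+wl); P.append((px(p,[x+c*X-s_*Yy,y+s_*X+c*Yy,z])-[x0,y0]+.5)*K-.5)
        H=cv2.convexHull(np.array(P,np.float32)); m=np.zeros_like(M); cv2.fillConvexPoly(m,np.round(H*16).astype(np.int32),1,shift=4)
        return np.mean(m!=M)
    o=min((minimize(cost,[450,246,y,3],method="Nelder-Mead",options=dict(initial_simplex=np.array([[450,246,y,3]]+[[450+8*(i==0),246+8*(i==1),y+1.5*(i==2),3+1.5*(i==3)] for i in range(4)]))) for y in(-1,0)),key=lambda o:o.fun)
    print(fl,br,M.mean().round(3),"x,y",o.x[:2].round(2),"yaw",np.degrees(o.x[2]/50).round(2),"wall",o.x[3].round(2),"mismatch",round(o.fun,4))
E
python3 - <<'E'
from fit import *
for n in("top","scene"): fit(r.get_image(n))
E
```

```text
103 [np.uint8(152), np.uint8(153), np.uint8(151), np.uint8(152)] 0.36 x,y [452.48 251.45] yaw -1.09 wall 4.07 mismatch 0.0036
166 [np.uint8(233), np.uint8(234), np.uint8(224), np.uint8(199)] 0.177 x,y [451.43 249.75] yaw -1.04 wall 3.51 mismatch 0.0014
```

Both fits agree on a centre of (452, 250.5) and a yaw of −1.05°, with low mismatch. The earlier disagreement came from my hand-read scene corners.

```bash
python3 - <<'E'
from h import *
P=lambda z:[452,250.5,z]
r.move_ptp(P(75),down(-1.05)); print(r.read_gripper_width())
r.move_l(P(26),v=80); print(r.read_force())
for z in (21,18,16.7):
    r.move_l(P(z),v=30); f=r.read_force(); print(z,f.round(1))
    if f[2]>5 or np.hypot(*f[:2])>6: break
r.release(); print(r.read_force(),r.read_gripper_width()); r.move_l(P(120),v=150)
r.move_ptp([300,480,230],down(30)); r.hold(0.3)
t=r.get_image("top");s=r.get_image("scene"); print(r.read_time())
for n,p in(("t",t),("s",s)):
    for k,z in dict(plate_a_centre=12,stack_block_centre=15,stack_case_centre=45,stack_carton_centre=70,gauge_handle=70,pliers_centre=8,glue_tube_centre=13).items():
        print(n,k,[(w(p,*d["rect"][:2],z).round()[:2].tolist(),np.round(d["rect"][2:]).tolist(),round(d["score"],2)) for d in r.recognise(p,k)[:3]])
# plate outline in tray (bright on grey), both views
for p in(t,s):
    g=cv2.cvtColor(p["frame"],cv2.COLOR_RGB2GRAY); K=4
    H=np.array([px(p,q) for q in([520,350,16],[384,350,16],[384,150,16],[520,150,16])],np.float32)
    D=np.array([[0,0],[0,136*K],[200*K,136*K],[200*K,0]],np.float32)
    W=cv2.warpPerspective(g,cv2.getPerspectiveTransform(H,D),(200*K,136*K),flags=cv2.INTER_CUBIC)
    th,_=cv2.threshold(W[10*K:-10*K,],0,255,cv2.THRESH_OTSU); n,L,S,C=cv2.connectedComponentsWithStats((W>th).astype(np.uint8))
    i=1+np.argmax(S[1:,4]); rc=cv2.minAreaRect(np.argwhere(L==i)[:,::-1].astype(np.float32))
    print("plate centre",520-rc[0][1]/K,350-rc[0][0]/K,"size",np.array(rc[1])/K,"ang",rc[2])
E
```

```text
39.40465692832824
[ 0.27513267 -0.08491084 -1.18950725]
21 [-0.6  0.2 -1.1]
18 [-0.1 -0.7 -2.2]
16.7 [-0.  -0.1 -2.2]
[ 0.19825677 -0.78713717  0.50749138] 86.93791474208706
37.325
t plate_a_centre [([441.0, 251.0], [69.0, 16.0], 0.67), ([591.0, -193.0], [74.0, 18.0], 0.24)]
t stack_block_centre []
t stack_case_centre [([480.0, -227.0], [26.0, 23.0], 0.74)]
t stack_carton_centre [([444.0, 239.0], [72.0, 20.0], 0.7), ([479.0, -240.0], [28.0, 17.0], 0.64)]
t gauge_handle [([681.0, -71.0], [16.0, 17.0], 0.59), ([666.0, 28.0], [14.0, 15.0], 0.49)]
t pliers_centre [([335.0, -320.0], [60.0, 18.0], 0.63)]
t glue_tube_centre [([347.0, -142.0], [40.0, 13.0], 0.83)]
s plate_a_centre [([443.0, 237.0], [50.0, 32.0], 0.91)]
s stack_block_centre [([465.0, -235.0], [43.0, 26.0], 0.91)]
s stack_case_centre [([470.0, -238.0], [38.0, 24.0], 0.68)]
s stack_carton_centre [([476.0, -239.0], [32.0, 26.0], 0.85), ([661.0, 22.0], [10.0, 23.0], 0.7)]
s gauge_handle [([659.0, -80.0], [12.0, 32.0], 0.76), ([405.0, 168.0], [52.0, 26.0], 0.22)]
s pliers_centre [([346.0, -316.0], [74.0, 44.0], 0.8), ([745.0, 85.0], [9.0, 22.0], 0.58)]
s glue_tube_centre [([359.0, -138.0], [37.0, 19.0], 0.8), ([465.0, -236.0], [42.0, 27.0], 0.2)]
plate centre 452.17198181152344 251.00586700439453 size [179.95344543  40.81938553] ang 1.023030161857605
plate centre 453.23983001708984 249.1931610107422 size [179.6390686   43.08301163] ang 0.9737721681594849
```

The plate lies flat in the plain tray: both views fit a 180 x 41–43 mm outline within about 2 mm of the tray's centre. The stack, the gauge and the bystanders I checked (pliers, glue tube) are in place.

```bash
python3 -c "
from bench import r
print(r.hand_in())"
```

```text
the job is handed in; nothing more can be done
None
```

Job handed in at about 37 s of the 64 s allowed: the plate was drawn out, the stack settled upright and in order, the pin passed, the gauge is back upright in its stand, and the plate lies flat in the plain low tray.

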